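Find the key to the power box and switch it on

TASK

Get the power back on: one of the three keys in the rack opens the lock of the grey power box, so try them one after another and put each key that does not turn back upright in the rack. Turn the right key as far as it goes and leave it in the lock, push the orange shutter fully open and press the near end of the rocker switch under it down. Leave the bulb, the tape measure and the terminal strip where they are.

Things in the scene. Friction and masses are not known exactly. Their poses are not given: they have to be found in the camera images.
- power_box: grey steel box fixed to the worktop, 120 x 280 x 60 mm (x, y, z), origin at the centre of its underside, x away from the robot, y to the left, z up. On its top: a brass lock plate 54 x 54 mm centred at y = +95 mm (its top 62 mm above the worktop), and an orange shutter, closed over the switch window (64 x 64 mm, centred at y = -30 mm).
- lock_mouth (a point): centre of the key slot at the top face of the brass lock plate; axes as the box. The slot is 10 mm along x and 28 mm along y, with a 3 mm bevel all round; a key goes straight down into it 46 mm, until its flange lies on the plate. Every key goes in all the way; only one of them turns, and it differs from run to run.
- lock_barrel (a joint): hidden barrel turned by the key's tip, with 0.2 rad of play; rad, 0 locked, 1.2 its stop, grows as the key turns clockwise from above, stays where left. The shutter is free above 0.7. The right key turns freely to the stop (1.2 to 1.4 rad of key): over 0.4 here after 0.7 rad of key. A wrong key jams after 0.2 rad, below 0.3 here at a 25 N grip; turn it back to draw it out.
- shutter_rib (a point): centre of the face to push on the black rib of the shutter (the face that looks to the lock, +y of the box). The rib is 64 mm long along x, 6 mm thick and stands 14 mm above the orange shutter plate, its top 79 mm above the worktop; this point is 74 mm above the worktop when the box stands on it.
- shutter (a joint): travel of the shutter, m, 0 closed, 0.068 fully open; it opens to -y of the box (away from the lock), with about 2 N of friction. While locked it moves 1 to 2 mm only.
- main_switch_rocker (a joint): white rocker of the main switch, 40 x 20 mm (x, y), top about 57 mm above the worktop, under the shutter; rad, 0 off, 0.175 on with its near end (-x of the box) about 3 mm lower. Less than 2 N moves it and it stays.
- rocker_press (a point): point to press on top of the near end of the rocker, 14 mm from its pivot toward -x of the box, 57.5 mm above the worktop while off; the window's rim is 60 mm above the worktop.
- key_rack: wooden block fixed to the worktop, 64 x 180 x 52 mm, origin at the centre of its underside; three key slots in its top at y = +55, 0 and -55 mm, each 12 mm (x) by 30 mm (y), 49 mm deep. The keys stand in them, flange on the rack's top.
- key_red: steel key with a red round bow. Origin under the middle of its steel flange (40 mm wide, 4 mm thick); z up through the bow. The bow is a disc 36 mm wide (y), 12 mm thick (x), its centre 26 mm and its top 44 mm above the origin: grip it across the thickness. The flat bit below is 24 mm wide (y), 6 mm thick (x) and reaches 46 mm below the origin; seen from above the half turn makes no difference. 60 g.
- key_blue: the same with a blue bow and its bit cut out at another height
- key_white: the same with a white bow and its bit cut out at yet another height
- bulb: white reflector bulb, 51 x 51 x 58 mm, standing behind the rack; origin at the centre of its underside
- tape_rule: black and orange tape measure, 116 x 118 x 46 mm, right of the box; origin at the centre of its underside
- terminals: white terminal strip, 19 x 66 x 16 mm, left of the rack; origin at the centre of its underside

How it is judged:
By the outcome, as a careful person would: the job done as asked, in the order asked, and still so for the second after the job is handed in, with the robot touching nothing.
It also fails if it takes over 72 s, if anything falls off the work surface, if the arm or the gripper's body presses on something with over 40 N, if the wrist force passes 120 N, or if a joint passes its speed limit or range.

ROBOT

A 6-joint arm with a two-finger parallel gripper is mounted at the origin on a cart in front of the work surface, level with it; the furniture and walls round the work are solid. World frame = base frame: x ahead of the robot, y to its left, z up, the work surface at z = 0. Lengths are in m, angles in rad, forces in N, time in s.
With the tool pointing down it reaches from about 0.375 to 0.925 m from the base axis. Payload 5.7 kg.
Tool frame: the origin (TCP) lies on the centre line of the jaws, within the pads' length; the fingertips stand env.tips_ahead ahead of it and the grasp point (between the pads) lies 11 mm behind it (env.tips_ahead is the distance from the TCP to the fingertips, in m); z points along the fingers, y is the direction in which the jaws open and shut (so a half turn about z gives the same grasp; the last joint's range is limited). The gripper opens to 88 mm and grips with 3 to 60 N. Pads are 20 mm wide; open, the fingers measure 115 mm over their backs; the gripper's body (75 mm by 178 mm) begins 61 mm behind the grasp point.
Start: joints at [-1.293, 0.359, 1.51, -0, 1.272, -0.115], TCP at [0.23, -0.554, 0.231] pointing down, gripper open.
Joint ranges: [-2.97, 2.97], [-1.01, 2.36], [0.21, 2.38], [-0.96, 4.11], [0.2, 2.71], [-2.98, 2.98]. Speed limits (rad/s): [2.39, 2.39, 3.14, 3.14, 3.14, 3.14].

INTERFACE

Orientations are given as a unit quaternion [x, y, z, w].
In Python, from workcell import status, imaging, job_done, nets, env gives the robot as it stands. The module is installed in compiled form; this text tells all that it offers.
- The arm moves only by the tool jog_arm, never from a script. Its argument "increments" is text: rows parted by semicolons, each of 6 numbers parted by spaces: the shift along the world's x, y, z in units of 500 mm (1.0 is 500 mm), then the turn, a rotation vector about the world's x, y, z in units of 180 degrees (1.0 is 180 degrees). A call has 1 to 20 rows; each row shifts and turns the pose as measured when the row begins; what a row does not reach is not made up. A row lasts 1/10 s, in which the tool goes at most 50 mm and 8.59 degrees, less where a joint would pass 70% of its speed; a pose out of reach is approached as far as the arm can. A call with a number of a shift or a turn outside -1 to 1 is refused whole. A call with a gripper value outside its range is refused whole. "jaw" is the closure, from -1 (fully open) to 1 (shut), so that 0 is half open, set as the call begins (left out, the last holds). The fingers move at their own pace and stop on an object; "grip_force" is the grip in N (left out, the last holds). Time passes only in rows, so rows that do not move let the fingers close. It gives the time, the measured TCP pose, the force and the opening at its end, in the units of the state.
- status.state(): the state, without advancing time (a new reading comes with each control period).
- imaging.snapshot(name): name is "side" or "top"; returns a dict with "color" (400x640x3 uint8, red, green, blue), "z_map" (400x640 float32, m along the optical axis (not along the pixel's ray), 0 where there is no reading), "fx", "fy", "cx", "cy" (pixels), "world_to_cam" (4x4, takes a point from world to camera coordinates). Camera axes: x right, y up, looking along -z (the intrinsics and any distortion apply to the point x, -y, -z); pixel columns grow to the right and rows downward; lengths in m; the calibration is good to about 2 mm. A picture is of the moment at which its call begins.
- job_done(): hands the job in, once; it reports no verdict.
Trained networks look in the newest picture that a camera, given by its name, has taken for a name from the list of things; names that differ only in an ending like _2 or _b are one class to them, and where a whole thing is asked for, a point or a joint stands for the part that bears it (a point fixed in the world has none). Each returns a list of dicts, best first, with "score" (0 to 1); they miss things now and then, are a little off and sometimes report something else, mostly with a low value. They report only what shows in the picture. A call takes as long as a camera call.
- nets.boxes_of(label, camera): "centre" ([column, row] in pixels, amid what is visible of it).
- nets.outline_of(label, camera): "region" (400x640 bool, what is visible of it) and "centre" ([column, row] in pixels, amid what is visible of it).
The state is a dict: "time_s": time; "joints": joint angles; "joint_vel": joint speeds; "joint_torque": joint torques, N m; "position": TCP position; "tcp_rot": TCP orientation; "force": force on the tool from outside, world axes, zero at the start; "moment": the same for the moment, N m; "gripper_width": finger opening in m.
Only numpy, scipy, OpenCV 4.12 (cv2) and the standard library are available. Lean on these libraries where they do the work, as an engineer would, in place of code of your own. Each camera call takes 0.05 s, during which the arm holds its last target.

## Working session

There is one attempt and no reset: what is moved stays moved. The work goes in short steps, Python scripts to look and compute and a tool call to move; the robot and the scene stay as the last step left them, time stands still between calls to the robot, and variables do not carry over. Pictures are saved under pics/ and viewed, and the job is handed in when it is done.

Besides the shell and the picture viewer there is one more tool, called after "Request:" as name(argument=value, ...), one argument or row to a line, values as JSON. jog_arm: Moves the arm, as the interface text tells. Its arguments: {"type":"object","properties":{"increments":{"type":"string"},"jaw":{"type":"number"},"grip_force":{"type":"number"}},"required":["increments"]}

```bash
mkdir -p pics; ls; python3 - <<'E'
from workcell import status, imaging, nets, env
import cv2,numpy as np
print(env.tips_ahead, status.state())
for n in("top","side"):
    s=imaging.snapshot(n); cv2.imwrite(f"pics/{n}0.png",s["color"][:,:,::-1]); np.savez(f"{n}0.npz",**s)
    print(n,s["fx"],s["fy"],s["cx"],s["cy"],s["world_to_cam"].round(4).tolist(),[k for k in s])
    for l in("power_box","lock_mouth","shutter_rib","key_rack","key_red","key_blue","key_white","bulb","tape_rule","terminals"):
        r=nets.boxes_of(l,n); print(l,[(np.round(q["centre"],1).tolist(),round(float(q["score"]),2)) for q in r[:2]])
E
```

```text
pics
0.008 {'time_s': 0.0, 'joints': array([-1.29312552e+00,  3.59477446e-01,  1.51142773e+00,  1.18712177e-05,
        1.27252607e+00, -1.15085763e-01]), 'joint_vel': array([ 0.00032356,  0.00060496,  0.00069361,  0.00025885, -0.00033961,
       -0.0024439 ]), 'joint_torque': array([-2.01660449e-03, -5.15382385e+01, -2.70733988e+01,  6.73240540e-02,
        3.52029246e-02, -1.32866603e-04]), 'position': array([ 0.22945754, -0.55364899,  0.2298278 ]), 'tcp_rot': array([ 9.80779599e-01,  1.95116717e-01, -6.89963911e-05, -9.16720374e-04]), 'force': array([ 0.10290306, -0.37361455, -0.80022056]), 'moment': array([ 0.01774575, -0.04479649,  0.08450439]), 'gripper_width': 0.08762939134866153}
top 478.4243360232156 478.4243360232156 315.38094156120474 210.31998846297037 [[0.1195, -0.9928, -0.0103, -0.0444], [0.7771, 0.087, 0.6234, -0.4813], [-0.618, -0.0825, 0.7818, -1.6266], [0.0, 0.0, 0.0, 1.0]] ['color', 'z_map', 'fx', 'fy', 'cx', 'cy', 'world_to_cam']
power_box [([431.5, 245.3], 0.59), ([360.9, 241.6], 0.56)]
lock_mouth [([361.7, 239.7], 0.89), ([265.7, 214.5], 0.57)]
shutter_rib [([36
[... 243 characters left out ...]
2)]
terminals [([361.5, 243.2], 0.71), ([202.2, 234.3], 0.65)]
side 376.88397231271364 376.88397231271364 317.18273965743685 200.38149237982796 [[-0.9767, -0.214, 0.0164, 0.5489], [0.1327, -0.5422, 0.8297, -0.1402], [-0.1687, 0.8126, 0.5579, -1.1869], [0.0, 0.0, 0.0, 1.0]] ['color', 'z_map', 'fx', 'fy', 'cx', 'cy', 'world_to_cam']
power_box [([352.0, 197.8], 0.96)]
lock_mouth [([350.0, 198.3], 0.82), ([348.8, 186.2], 0.51)]
shutter_rib [([347.5, 185.4], 0.65)]
key_rack [([312.7, 283.4], 0.95)]
key_red [([317.6, 249.4], 0.6)]
key_blue [([309.7, 277.7], 0.56)]
key_white []
bulb [([315.3, 261.7], 0.74), ([269.6, 274.7], 0.7)]
tape_rule [([356.6, 159.7], 0.74)]
terminals [([319.1, 344.0], 0.79)]
```

View pics/top0.png

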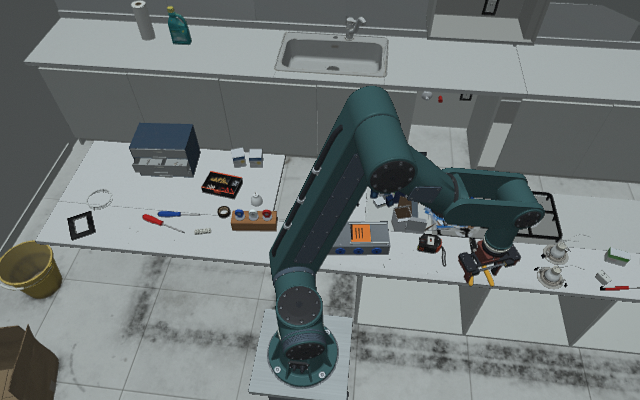

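View pics/side0.png

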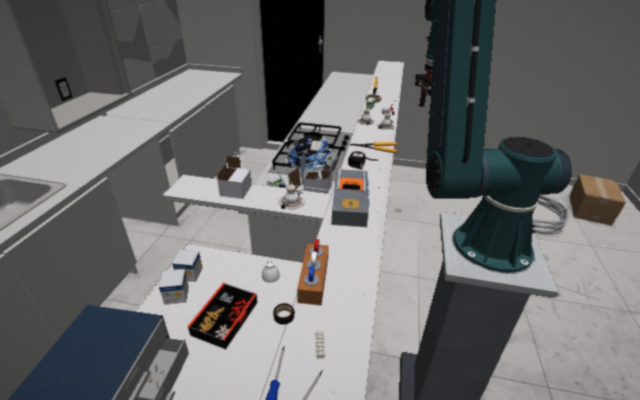

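```bash
cat > h.py <<'E'
import numpy as np,cv2
def P(s,u,v,d):
    c=np.array([(u-s["cx"])/s["fx"]*d,-(v-s["cy"])/s["fy"]*d,-d,1]); return (np.linalg.inv(s["world_to_cam"])@c)[:3]
def cloud(s):
    v,u=np.mgrid[:400,:640]; d=s["z_map"]
    c=np.stack([(u-s["cx"])/s["fx"]*d,-(v-s["cy"])/s["fy"]*d,-d,np.ones_like(d)],-1)
    return (c@np.linalg.inv(s["world_to_cam"]).T)[...,:3]
def proj(s,p):
    c=s["world_to_cam"]@np.r_[p,1]; return s["cx"]+s["fx"]*c[0]/-c[2], s["cy"]-s["fy"]*c[1]/-c[2]
def atz(s,u,v,z):
    M=np.linalg.inv(s["world_to_cam"]); o=M[:3,3]; r=M[:3,:3]@np.array([(u-s["cx"])/s["fx"],-(v-s["cy"])/s["fy"],-1]); return o+r*(z-o[2])/r[2]
E
python3 - <<'E'
from h import *
t=dict(np.load("top0.npz")); s=dict(np.load("side0.npz"))
for n,S in(("t",t),("s",s)): print(n,np.linalg.inv(S["world_to_cam"])[:3,3])
cv2.imwrite("pics/ct0.png",cv2.resize(t["color"][195:275,180:460,::-1],None,fx=2.85,fy=2.85,interpolation=cv2.INTER_CUBIC))
cv2.imwrite("pics/cs0.png",cv2.resize(s["color"][140:310,270:400,::-1],None,fx=3.5,fy=3.5,interpolation=cv2.INTER_CUBIC))
for n,S in(("t",t),("s",s)):
    C=cloud(S); m=(S["z_map"]>0)&(C[...,0]>.3)&(C[...,0]<.9)&(abs(C[...,1])<.6)
    for lo,hi in((-.01,.01),(.045,.057),(.057,.066),(.07,.085),(.085,.1)):
        k=m&(C[...,2]>lo)&(C[...,2]<hi); q=C[k]; print(n,lo,k.sum(),q.min(0).round(3) if len(q) else'',q.max(0).round(3) if len(q) else '')
E
```

```text
t [-0.62588764 -0.13640664  1.57130088]
s [0.35446496 1.00587949 0.76956636]
t -0.01 12592 [ 0.321 -0.6   -0.01 ] [0.9  0.6  0.01]
t 0.045 945 [ 0.397 -0.476  0.045] [0.894 0.6   0.057]
t 0.057 1051 [ 0.398 -0.415  0.057] [0.895 0.6   0.066]
t 0.07 188 [ 0.421 -0.248  0.07 ] [0.889 0.6   0.085]
t 0.085 101 [ 0.452 -0.132  0.085] [0.843 0.6   0.1  ]
s -0.01 28681 [ 0.318 -0.6   -0.01 ] [0.9  0.6  0.01]
s 0.045 1705 [ 0.394 -0.429  0.045] [0.899 0.449 0.057]
s 0.057 1882 [ 0.396 -0.274  0.057] [0.898 0.6   0.066]
s 0.07 241 [ 0.437 -0.165  0.07 ] [0.9   0.6   0.085]
s 0.085 204 [ 0.501 -0.189  0.085] [0.899 0.6   0.1  ]
```

View pics/ct0.png

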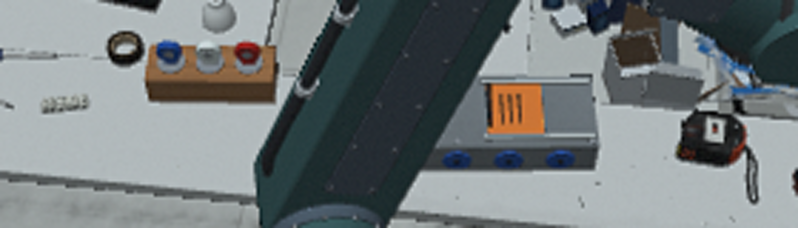

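View pics/cs0.png

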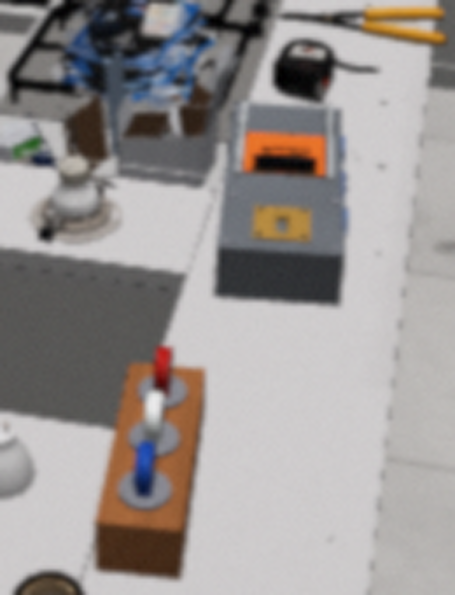

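```bash
python3 - <<'E'
from h import *
t=dict(np.load("top0.npz")); s=dict(np.load("side0.npz"))
for n,S in(("t",t),("s",s)):
    C=cloud(S); hsv=cv2.cvtColor(S["color"],cv2.COLOR_RGB2HSV)
    z=S["z_map"]>0
    for nm,reg,lo,hi in(("rack",[.35,.7,.1,.42],.044,.06),("box",[.35,.7,-.26,.14],.05,.067)):
        k=z&(C[...,0]>reg[0])&(C[...,0]<reg[1])&(C[...,1]>reg[2])&(C[...,1]<reg[3])&(C[...,2]>lo)&(C[...,2]<hi)
        q=C[k]; 
        if len(q)<5: print(n,nm,len(q));continue
        r=cv2.minAreaRect(q[:,:2].astype(np.float32)*1000); print(n,nm,len(q),r, np.median(q,0).round(4), q[:,2].mean())
    H,Sa,V=[hsv[...,i].astype(int) for i in range(3)]
    R=(C[...,0]>.35)&(C[...,0]<.7)&(C[...,1]>-.3)&(C[...,1]<.45)
    for nm,m,zz in(("blue",(abs(H-112)<15)&(Sa>140)&(C[...,2]>.06),.078),("red",((H<8)|(H>172))&(Sa>150)&(C[...,2]>.06),.078),("orange",(abs(H-13)<5)&(Sa>180)&(C[...,2]>.05),.065),("brass",(abs(H-20)<6)&(Sa>90)&(C[...,2]>.05),.062)):
        m=m&R&z
        cc,lab,st,ce=cv2.connectedComponentsWithStats(m.astype(np.uint8))
        for i in np.argsort(-st[1:,4])[:2]+1:
            q=C[lab==i]; print(n,nm,st[i],ce[i].round(1),"med",np.median(q,0).round(4),"min",q.min(0).round(3),"max",q.max(0).round(3),"atz",atz(S,*ce[i],zz).round(4))
E
```

```text
t rack 466 ((560.0049438476562, 269.58447265625), (171.21701049804688, 180.96792602539062), 2.499408721923828) [0.5031 0.2635 0.0511] 0.05128470252511404
t box 1058 ((471.77099609375, -159.54689025878906), (130.0689239501953, 215.90382385253906), 8.501592636108398) [ 0.4634 -0.1722  0.0602] 0.059898691046588196
t blue [235 210   8   7  36] [238.7 212.4] med [0.505  0.3217 0.0877] min [0.501 0.308 0.061] max [0.514 0.338 0.097] atz [0.5098 0.3236 0.078 ]
t red [262 210   9   7  36] [266.1 212.5] med [0.5156 0.2131 0.0865] min [0.506 0.198 0.061] max [0.525 0.231 0.102] atz [0.5214 0.2149 0.078 ]
t orange [352 225  19  16 229] [361.2 232.7] med [ 0.4749 -0.1685  0.0636] min [ 0.434 -0.203  0.055] max [ 0.516 -0.129  0.074] atz [ 0.4743 -0.1674  0.065 ]
t brass [271 211   5   4   7] [272.7 212.7] med [0.5416 0.1955 0.0538] min [0.535 0.184 0.051] max [0.547 0.201 0.058] atz [0.5358 0.192  0.062 ]
t brass [274 211   2   1   2] [274.5 211. ] med [0.5526 0.1884 0.0526] min [0.551 0.187 0.051] max [0.554 0.19  0.055] atz [0.5453 0.1864 0.062 ]
s rack 1003 ((562.2442626953125, 275.3638000488
[... 323 characters left out ...]
68 0.0883] min [0.502 0.314 0.06 ] max [0.511 0.345 0.095] atz [0.5083 0.3261 0.078 ]
s red [314 239   5  12  39] [315.8 244.4] med [0.5182 0.2278 0.0878] min [0.512 0.209 0.074] max [0.524 0.234 0.096] atz [0.5201 0.2157 0.078 ]
s red [357 185   1   1   1] [357. 185.] med [ 0.4483 -0.1278  0.0789] min [ 0.448 -0.128  0.079] max [ 0.448 -0.128  0.079] atz [ 0.4484 -0.1292  0.078 ]
s orange [340 178  22  12 153] [350.9 182.3] med [ 0.4753 -0.17    0.0629] min [ 0.433 -0.202  0.059] max [ 0.515 -0.119  0.08 ] atz [ 0.4742 -0.1638  0.065 ]
s brass [342 199  17  10 142] [350.2 203.4] med [ 0.458  -0.0365  0.0599] min [ 0.43  -0.066  0.054] max [ 0.486 -0.01   0.063] atz [ 0.4576 -0.033   0.062 ]
```

Request:
jog_arm(
  increments="0.034 0.09 0 0 0 0.024;0.034 0.09 0 0 0 0.024;0.034 0.09 0 0 0 0.024;0.034 0.09 0 0 0 0.024;0.034 0.09 0 0 0 0.024;0.034 0.09 0 0 0 0.024;0.034 0.09 0 0 0 0.024;0.034 0.09 0 0 0 0.024;0.034 0.09 0 0 0 0.024;0.034 0.09 0 0 0 0.024;0.034 0.09 0 0 0 0.024;0.034 0.09 0 0 0 0.024;0.034 0.09 0 0 0 0.024;0.034 0.09 0 0 0 0.024;0.034 0.09 0 0 0 0.024;0.034 0.09 0 0 0 0.024;0.034 0.09 0 0 0 0.024",
  jaw=0,
  grip_force=25,
)

```text
time_s: 2.8
position: [0.5235, 0.2327, 0.2343]
tcp_rot: [0.654, 0.757, 0.006, 0.006]
force: [1.1, -1.0, -0.1]
gripper_width: 0.0439
```

```bash
cat > look.py <<'E'
import sys
from h import *
from workcell import status, imaging
tag=sys.argv[1]
st=status.state(); q=st["tcp_rot"]
print("pos",st["position"].round(4),"yaw",round(2*np.arctan2(q[1],q[0]),4),q.round(4),"F",st["force"].round(1),"M",st["moment"].round(2),"w",round(st["gripper_width"],4),"t",round(st["time_s"],2))
for n in sys.argv[2:]:
    s=imaging.snapshot(n); np.savez(f"{n}{tag}.npz",**s)
E
python3 look.py 1 top side; python3 - <<'E'
from h import *
t=dict(np.load("top1.npz")); s=dict(np.load("side1.npz"))
a=cv2.resize(t["color"][200:270,220:420,::-1],None,fx=4,fy=4,interpolation=cv2.INTER_CUBIC)
cv2.imwrite("pics/ct1.png",a)
cv2.imwrite("pics/cs1.png",cv2.resize(s["color"][140:310,270:400,::-1],None,fx=3.5,fy=3.5,interpolation=cv2.INTER_CUBIC))
for n,S in(("t",t),("s",s)):
    C=cloud(S); hsv=cv2.cvtColor(S["color"],cv2.COLOR_RGB2HSV);z=S["z_map"]>0
    H,Sa,V=[hsv[...,i].astype(int) for i in range(3)]
    R=(C[...,0]>.35)&(C[...,0]<.6)&(C[...,1]>-.28)&(C[...,1]<.1)
    for nm,m,zz in(("orange",(abs(H-13)<5)&(Sa>180)&(C[...,2]>.05),.065),("brass",(abs(H-20)<6)&(Sa>90)&(C[...,2]>.05),.062),("top",(C[...,2]>.05)&(C[...,2]<.066),.06)):
        m=m&R&z
        cc,lab,st,ce=cv2.connectedComponentsWithStats(m.astype(np.uint8))
        for i in np.argsort(-st[1:,4])[:1]+1:
            vv,uu=np.where(lab==i); q=np.array([atz(S,u,v,zz) for u,v in zip(uu,vv)])[:,:2]
            r=cv2.minAreaRect((q*1000).astype(np.float32))
            print(n,nm,st[i],"atz",atz(S,*ce[i],zz).round(4),np.round(r[0],1),np.round(r[1],1),round(r[2],1))
E
```

```text
pos [0.5235 0.2327 0.2343] yaw 1.7171 [0.6535 0.7569 0.0063 0.0064] F [ 1.1 -1.  -0.1] M [-0.07 -0.12  0.01] w 0.0439 t 2.8
t orange [352 225  19  16 224] atz [ 0.4742 -0.1678  0.065 ] [ 475.4 -164.6] [71.8 68.9] 6.4
t brass [322 228  13  11 124] atz [ 0.4606 -0.0391  0.062 ] [460.8 -39.5] [48. 47.] 6.4
t top [ 317  221   73   29 1612] atz [ 0.4646 -0.1327  0.06  ] [ 464.1 -135.6] [130.4 279.1] 7.6
s orange [348 179  14  11  91] atz [ 0.4573 -0.1676  0.065 ] [ 460.6 -158.3] [47.3 69.4] 6.8
s brass [342 199  17  10 142] atz [ 0.4579 -0.0332  0.062 ] [458.  -33.2] [53.8 54.9] 9.2
s top [ 332  170   37   45 1201] atz [ 0.4582 -0.0869  0.06  ] [ 467.6 -124.1] [119.2 293.7] 6.4
```

View pics/ct1.png

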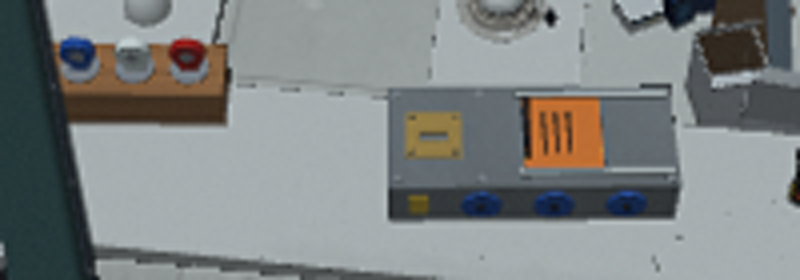

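View pics/cs1.png

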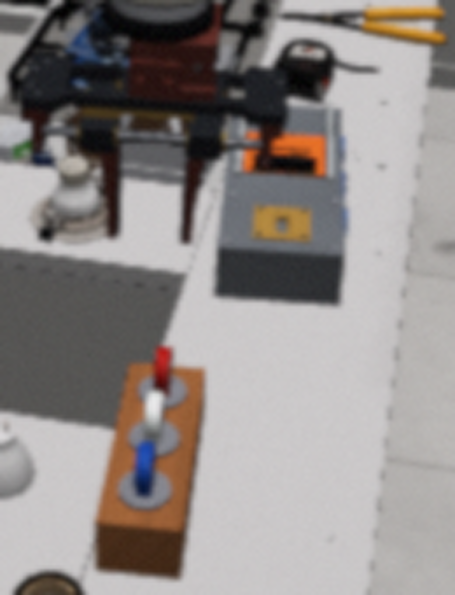

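```bash
cat > fit.py <<'E'
from h import *
from scipy.optimize import minimize
def render(S,polys,roi,ss=8):
    u0,v0,u1,v1=roi; im=np.zeros(((v1-v0)*ss,(u1-u0)*ss),np.float32)
    for p,val in polys:
        px=np.array([proj(S,q) for q in p]); px=((px-[u0,v0]+0.5)*ss-0.5)
        px=cv2.convexHull(px.astype(np.float32))
        cv2.fillPoly(im,[np.round(px*16).astype(np.int32)],val,shift=4)
    return cv2.GaussianBlur(cv2.resize(im,(u1-u0,v1-v0),interpolation=cv2.INTER_AREA),(0,0),0.5)
def fit(S,frac,polyf,roi,x0,dx):
    u0,v0,u1,v1=roi; F=frac[v0:v1,u0:u1].astype(float)
    def cost(x):
        r=render(S,polyf(x),roi).ravel(); A=np.c_[r,np.ones_like(r)]
        c,*_=np.linalg.lstsq(A,F.ravel(),rcond=None); return ((A@c-F.ravel())**2).mean()/F.var()
    sim=np.array([x0]+[np.add(x0,np.eye(len(x0))[i]*dx[i]) for i in range(len(x0))])
    r=minimize(cost,x0,method="Nelder-Mead",options=dict(initial_simplex=sim,xatol=1e-5,fatol=1e-6,maxiter=400)); return r.x,r.fun
def rot(x,pts,z=None):
    c,s=np.cos(x[2]),np.sin(x[2]); p=np.array(pts,float); return np.c_[x[0]+c*p[:,0]-s*p[:,1],x[1]+s*p[:,0]+c*p[:,1],p[:,2]]
def rect(w,h,z): return [(-w/2,-h/2,z),(w/2,-h/2,z),(w/2,h/2,z),(-w/2,h/2,z)]
def plate(x): return [(rot(x,rect(.054,.054,.062)),1.),(rot(x,rect(.012,.030,.062)),-.0)]
def bow(x,z=.078):
    a=np.linspace(0,2*np.pi,40); pts=[(sx*.006,.018*np.cos(t),z+.018*np.sin(t)) for sx in(-1,1) for t in a]; return [(rot(x,pts),1.)]
def chan(S,k):
    c=S["color"].astype(float)
    return {"brass":c[...,0]*.5+c[...,1]*.5-c[...,2],"red":c[...,0]-.5*(c[...,1]+c[...,2]),"blue":c[...,2]-c[...,0]}[k]
def roi(S,p,r):
    u,v=proj(S,p); return int(u-r),int(v-r),int(u+r+1),int(v+r+1)
E
python3 - <<'E'
from fit import *
for f in("top1","side1","side0"):
    S=dict(np.load(f+".npz")); p=[.459,-.036,.062]
    print(f,"plate",fit(S,chan(S,"brass"),plate,roi(S,p,13),[.459,-.036,.11],[.004,.004,.05]))
    for k,p in(("red",[.5205,.215,.078]),("blue",[.509,.325,.078])):
        for th in(.1,):
            print(f,k,fit(S,chan(S,k),lambda x:bow([x[0],x[1],.11]),roi(S,p,9),p[:2],[.004,.004]))
E
```

```text
top1 plate (array([ 0.45880324, -0.03923413,  0.12646229]), np.float64(0.05363754181836095))
top1 red (array([0.51946233, 0.21597493]), np.float64(0.7910447744602951))
top1 blue (array([0.51043756, 0.32294116]), np.float64(0.6552219329259158))
side1 plate (array([ 0.45819099, -0.03386807,  0.11826297]), np.float64(0.10244987430461058))
side1 red (array([0.52022358, 0.2149772 ]), np.float64(0.5922618222430489))
side1 blue (array([0.50804445, 0.32648534]), np.float64(0.38338332652724144))
side0 plate (array([ 0.45827091, -0.03391612,  0.11644116]), np.float64(0.10350482207606955))
side0 red (array([0.52022358, 0.2149772 ]), np.float64(0.590486599093084))
side0 blue (array([0.50804445, 0.32648534]), np.float64(0.3842883044699363))
```

Request:
jog_arm(
  increments="-0.004 -0.017 -0.04 0 0.003 -0.007;-0.004 -0.017 -0.07 0 0.003 -0.007;0 0 -0.07 0 0 0;0 0 0 0 0 0;0 0 0 0 0 0",
)

```text
time_s: 3.4
position: [0.5217, 0.2185, 0.1439]
tcp_rot: [0.669, 0.743, 0.003, 0.0]
force: [-0.4, -0.1, 0.4]
gripper_width: 0.0441
```

```bash
python3 look.py 2 top side; python3 - <<'E'
from h import *
t=dict(np.load("top2.npz")); s=dict(np.load("side2.npz"))
a=cv2.resize(t["color"][180:260,200:330,::-1],None,fx=4,fy=4,interpolation=cv2.INTER_CUBIC)
b=cv2.resize(s["color"][210:310,270:350,::-1],None,fx=3.2,fy=3.2,interpolation=cv2.INTER_CUBIC)
cv2.imwrite("pics/c2.png",np.hstack([a,b]))
E
```

```text
pos [0.5217 0.2185 0.1439] yaw 1.6753 [6.692e-01 7.431e-01 2.500e-03 4.000e-04] F [-0.4 -0.1  0.4] M [ 0.01 -0.09 -0.02] w 0.0441 t 3.4
```

View pics/c2.png

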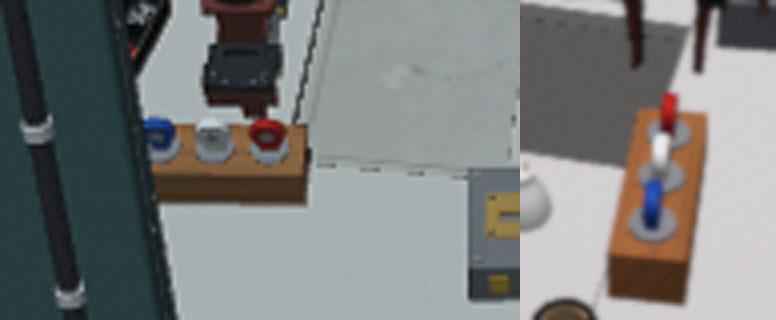

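```bash
python3 - <<'E'
from h import *
t=dict(np.load("top2.npz")); s=dict(np.load("side2.npz"))
y=np.array([np.cos(.105),np.sin(.105),0])
for n,S in(("top",t),("side",s)):
    im=S["color"][:,:,::-1].copy(); 
    c=np.array([.5217,.2185,.136])
    u,v=proj(S,c); u0,v0=int(u-25),int(v-25)
    a=cv2.resize(im[v0:v0+70,u0:u0+50],None,fx=8,fy=8,interpolation=cv2.INTER_CUBIC)
    for p in(c+.022*y,c-.022*y,c,[.520,.2155,.096],[.520,.2155,.056]):
        q=proj(S,p); cv2.circle(a,(int((q[0]-u0+.5)*8),int((q[1]-v0+.5)*8)),4,(0,255,0),-1)
    cv2.imwrite(f"pics/d_{n}.png",a)
cv2.imwrite("pics/d2.png",np.hstack([cv2.imread("pics/d_top.png"),cv2.imread("pics/d_side.png")]))
E
```

```text
(no output)
```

View pics/d2.png

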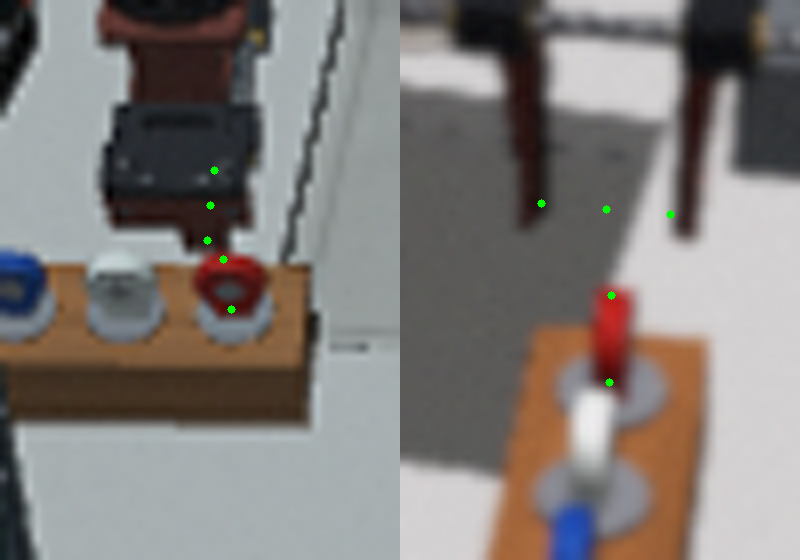

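Request:
jog_arm(
  increments="-0.0044 -0.009 0 -0.001 0.001 0;0 0 -0.05 0 0 0;0 0 -0.05 0 0 0;0 0 -0.05 0 0 0;0 0 0 0 0 0",
)

```text
time_s: 4.0
position: [0.5261, 0.2148, 0.0768]
tcp_rot: [0.669, 0.743, 0.008, 0.005]
force: [-0.6, -0.0, 0.6]
gripper_width: 0.0439
```

```bash
python3 look.py 3 side top; python3 - <<'E'
from h import *
t=dict(np.load("top3.npz")); s=dict(np.load("side3.npz"))
a=cv2.resize(t["color"][190:240,230:290,::-1],None,fx=6.4,fy=6.4,interpolation=cv2.INTER_CUBIC)
b=cv2.resize(s["color"][210:310,270:350,::-1],None,fx=3.2,fy=3.2,interpolation=cv2.INTER_CUBIC)
cv2.imwrite("pics/c3.png",np.hstack([a,b]))
E
```

```text
pos [0.5261 0.2148 0.0768] yaw 1.6757 [0.669  0.7432 0.0075 0.0054] F [-0.6 -0.   0.6] M [-0.01 -0.06  0.  ] w 0.0439 t 4.0
```

View pics/c3.png

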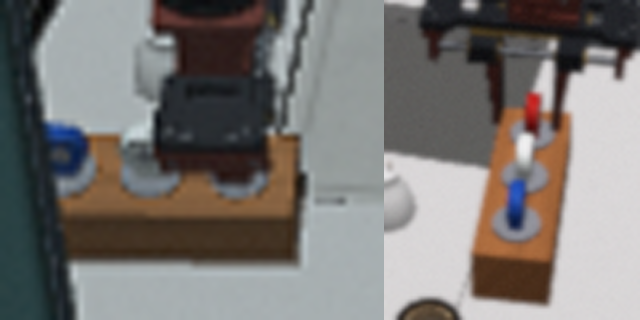

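Request:
jog_arm(
  increments="-0.012 -0.001 -0.008 0 0.006 0;0 0 -0.008 0 0 0;0 0 0 0 0 0",
)

```text
time_s: 4.4
position: [0.5246, 0.2157, 0.075]
tcp_rot: [0.669, 0.743, 0.005, 0.001]
force: [0.6, 1.3, 0.8]
gripper_width: 0.0438
```

Request:
jog_arm(
  increments="-0.012 -0.004 -0.012 0 0.002 0;-0.008 0 -0.008 0 0.001 0;0 0 0 0 0 0",
)

```text
time_s: 4.7
position: [0.5142, 0.2136, 0.0652]
tcp_rot: [0.669, 0.743, 0.003, -0.003]
force: [-0.7, -0.4, -0.6]
gripper_width: 0.0439
```

Request:
jog_arm(
  increments="0.011 0 0.008 -0.0027 0 0;0 0 0 0 0 0;0 0 0 0 0 0",
)

```text
time_s: 5.0
position: [0.5201, 0.2136, 0.0694]
tcp_rot: [0.669, 0.743, -0.001, 0.0]
force: [0.2, -0.0, 0.5]
gripper_width: 0.0436
```

Request:
jog_arm(
  increments="0 0 0 0 0 0;0 0 0 0 0 0;0 0 0 0 0 0;0 0 0 0 0 0;0 0 0 0 0 0",
  jaw=1,
  grip_force=25,
)

```text
time_s: 5.5
position: [0.5205, 0.2138, 0.0696]
tcp_rot: [0.669, 0.743, -0.001, 0.001]
force: [0.7, -1.0, -0.1]
gripper_width: 0.0118
```

Request:
jog_arm(
  increments="0 0 0.02 0 0 0;0 0 0.025 0 0 0;0 0 0.03 0 0 0;0 0 0.03 0 0 0;0 0 0.03 0 0 0;0 0 0.03 0 0 0;0 0 0 0 0 0",
)

```text
time_s: 6.2
position: [0.5205, 0.2138, 0.1606]
tcp_rot: [0.669, 0.743, 0.0, 0.001]
force: [0.9, 0.5, -1.2]
gripper_width: 0.0121
```

Request:
jog_arm(
  increments="-0.01 -0.04 0 0 0 0.001;-0.02 -0.08 0 0 0 0.001;-0.02 -0.08 0 0 0 0.001;-0.02 -0.08 0 0 0 0.001;-0.02 -0.08 0 0 0 0.001;-0.018 -0.07 0 0 0 0;-0.012 -0.05 0 0 0 0;-0.004 -0.02 0 0 0 0;0 0 0 0 0 0;0 0 0 0 0 0",
)

```text
time_s: 7.2
position: [0.4559, -0.0423, 0.1625]
tcp_rot: [0.662, 0.749, 0.003, 0.003]
force: [-0.1, 0.4, -0.4]
gripper_width: 0.012
```

```bash
python3 look.py 4 side top; cat > crop.py <<'E'
import sys
from h import *
# tag, centre xyz
tag=sys.argv[1]; c=[float(x) for x in sys.argv[2:5]]; pts=[[float(y) for y in x.split(",")] for x in sys.argv[5:]]
o=[]
for n in("top","side"):
    S=dict(np.load(n+tag+".npz")); u,v=proj(S,c); u0,v0=int(u-25),int(v-30)
    a=cv2.resize(S["color"][v0:v0+60,u0:u0+50,::-1],None,fx=8,fy=8,interpolation=cv2.INTER_CUBIC)
    for p in pts:
        q=proj(S,p); cv2.circle(a,(int((q[0]-u0+.5)*8),int((q[1]-v0+.5)*8)),3,(0,255,0),-1)
    o.append(a)
cv2.imwrite(f"pics/e{tag}.png",np.hstack(o))
E
python3 crop.py 4 .4585 -.037 .09
```

```text
pos [ 0.4559 -0.0423  0.1625] yaw 1.6944 [0.6621 0.7494 0.0031 0.0028] F [-0.1  0.4 -0.4] M [-0.03 -0.02  0.01] w 0.012 t 7.2
```

View pics/e4.png

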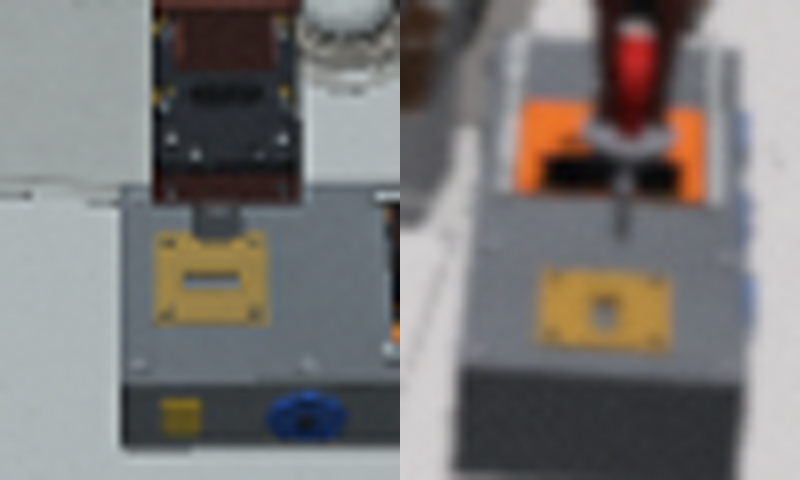

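```bash
python3 - <<'E'
from h import *
for n in("top","side"):
    S=dict(np.load(n+"4.npz")); u,v=proj(S,[.4585,-.037,.09]); u0,v0=int(u-25),int(v-30)
    f=lambda p: np.round((np.array(proj(S,p))-[u0,v0]+.5)*8,1)
    R=np.array([np.cos(.1235),np.sin(.1235)]);Y=np.array([-R[1],R[0]])
    c=np.array([.4559,-.0423])
    print(n,"bit bottom",f([*c,.0989]),[f([*(c+a*Y*.012+b*R*.003),.0989]) for a in(-1,1) for b in(-1,1)],"slot",f([.4585,-.037,.062]),"d/dx",f([.4685,-.037,.062])-f([.4585,-.037,.062]),"d/dy",f([.4585,-.027,.062])-f([.4585,-.037,.062]))
    a=cv2.resize(S["color"][v0+(20 if n=="top" else 10):v0+50,u0+12:u0+42,::-1],None,fx=13,fy=13,interpolation=cv2.INTER_CUBIC)
    cv2.imwrite(f"pics/f4{n}.png",a); print(u0,v0)
E
python3 -c "
import cv2,numpy as np
a=cv2.imread('pics/f4top.png');b=cv2.imread('pics/f4side.png')
a=np.vstack([a,np.zeros((b.shape[0]-a.shape[0],a.shape[1],3),np.uint8)])
cv2.imwrite('pics/f4.png',np.hstack([a,b]))"
```

```text
top bit bottom [217.9 239.2] [array([243.2, 244.1]), array([242.9, 233.9]), array([192.9, 244.5]), array([192.7, 234.4])] slot [206.7 279.1] d/dx [  2.1 -16.6] d/dy [-20.5  -1.9]
302 199
side bit bottom [218.7 225.7] [array([226.4, 210.7]), array([212. , 209.8]), array([225.6, 242. ]), array([210.9, 241. ])] slot [204.8 305.9] d/dx [-23.7  -3.2] d/dy [-3.4 13.2]
325 165
```

View pics/f4.png

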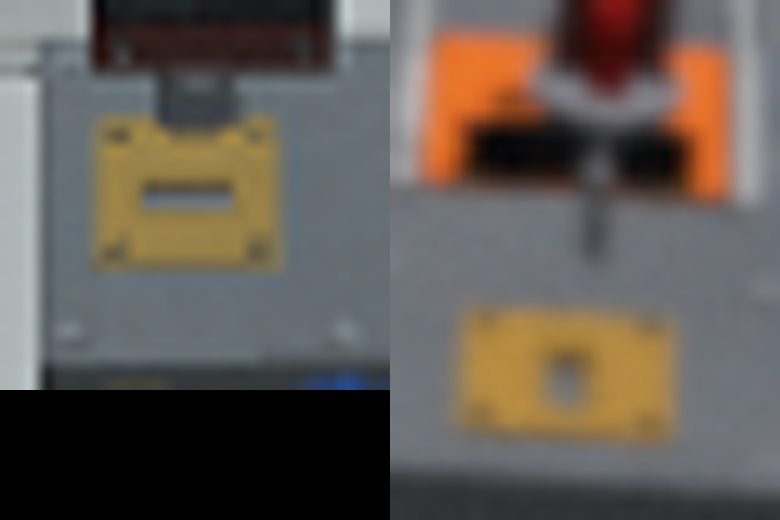

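Request:
jog_arm(
  increments="0.006 0.008 -0.02 0 0.0026 0;0 0 -0.02 0 0 0;0 0 -0.02 0 0 0;0 0 0 0 0 0;0 0 0 0 0 0",
)

```text
time_s: 7.8
position: [0.4595, -0.0342, 0.1288]
tcp_rot: [0.66, 0.752, 0.0, -0.001]
force: [-0.3, -0.0, -0.4]
gripper_width: 0.0117
```

Request:
jog_arm(
  increments="-0.001 -0.008 0 0 0 -0.003;0 0 0 0 0 0;0 0 0 0 0 0",
)

```text
time_s: 8.1
position: [0.459, -0.0386, 0.1289]
tcp_rot: [0.664, 0.748, -0.0, -0.001]
force: [1.1, -0.3, -0.2]
gripper_width: 0.0122
```

```bash
python3 look.py 5 side top; python3 crop.py 5 .4585 -.037 .08
```

```text
pos [ 0.459  -0.0386  0.1289] yaw 1.6905 [ 0.6635  0.7481 -0.     -0.0013] F [ 1.1 -0.3 -0.2] M [ 0.   -0.1   0.03] w 0.0122 t 8.1
```

View pics/e5.png

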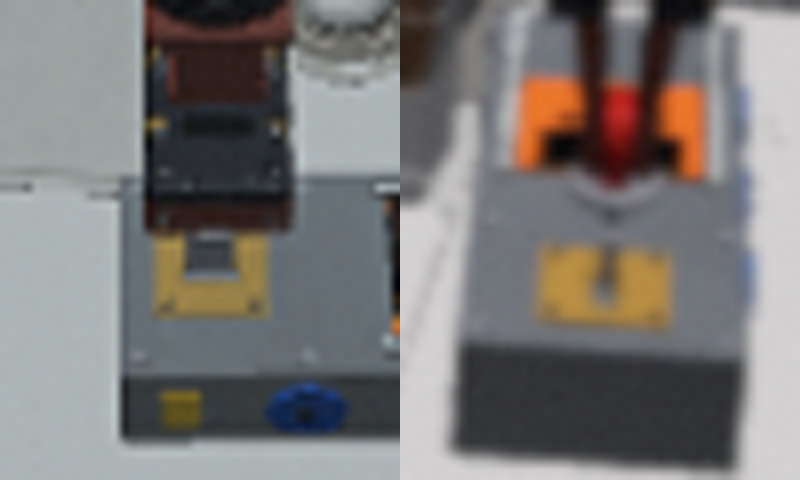

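Request:
jog_arm(
  increments="0 0 -0.01 0 0 0;0 0 -0.01 0 0 0;0 0 -0.01 0 0 0;0 0 0 0 0 0",
)

```text
time_s: 8.6
position: [0.4593, -0.0387, 0.113]
tcp_rot: [0.664, 0.748, 0.0, -0.001]
force: [0.1, -0.1, -0.1]
gripper_width: 0.012
```

Going in freely (bit tip ~13 mm below the plate face). Continue.

Request:
jog_arm(
  increments="0 0 -0.02 0 0 0;0 0 -0.02 0 0 0;0 0 -0.015 0 0 0;0 0 -0.008 0 0 0;0 0 0 0 0 0;0 0 0 0 0 0",
)

```text
time_s: 9.2
position: [0.4593, -0.0387, 0.0789]
tcp_rot: [0.664, 0.748, 0.0, -0.001]
force: [-2.2, -0.1, 6.6]
gripper_width: 0.012
```

Request:
jog_arm(
  increments="0 0 0 0 0 -0.03;0 0 0 0 0 -0.03;0 0 0 0 0 -0.03;0 0 0 0 0 -0.03;0 0 0 0 0 0",
)

```text
time_s: 9.7
position: [0.4597, -0.0388, 0.0789]
tcp_rot: [0.795, 0.607, -0.0, -0.0]
force: [-0.3, 0.7, 4.0]
gripper_width: 0.0137
```

```bash
python3 look.py 6
```

```text
pos [ 0.4597 -0.0388  0.0789] yaw 1.3049 [ 7.946e-01  6.071e-01 -1.000e-04 -4.000e-04] F [-0.3  0.7  4. ] M [0.16 0.12 0.63] w 0.0137 t 9.7
```

Request:
jog_arm(
  increments="0 0 0 0 0 0.03;0 0 0 0 0 0.03;0 0 0 0 0 0.03;0 0 0 0 0 0.03;0 0 0 0 0 0;0 0 0 0 0 0",
)

```text
time_s: 10.3
position: [0.4603, -0.0389, 0.0789]
tcp_rot: [0.657, 0.754, 0.0, -0.0]
force: [-1.3, 0.0, 3.6]
gripper_width: 0.0117
```

```bash
python3 look.py 7
```

```text
pos [ 0.4603 -0.0389  0.0789] yaw 1.7071 [ 6.573e-01  7.536e-01  2.000e-04 -1.000e-04] F [-1.3  0.   3.6] M [-0.02  0.07 -0.03] w 0.0117 t 10.3
```

Request:
jog_arm(
  increments="-0.001 0 0.01 0 0 -0.004;0 0 0.025 0 0 0;0 0 0.03 0 0 0;0 0 0.03 0 0 0;0 0 0.03 0 0 0;0 0 0.03 0 0 0;0 0 0.02 0 0 0;0 0 0 0 0 0",
)

```text
time_s: 11.1
position: [0.4585, -0.0384, 0.1691]
tcp_rot: [0.667, 0.745, -0.0, -0.001]
force: [-0.1, 0.5, -0.7]
gripper_width: 0.0117
```

Request:
jog_arm(
  increments="0.01 0.04 0 0 0 0;0.02 0.08 0 0 0 -0.002;0.02 0.08 0 0 0 -0.002;0.02 0.08 0 0 0 -0.001;0.02 0.08 0 0 0 0;0.018 0.07 0 0 0 0;0.01 0.045 0 0 0 0;0.004 0.02 0 0 0 0;0 0 0 0 0 0;0 0 0 0 0 0",
)

```text
time_s: 12.1
position: [0.5177, 0.2168, 0.1624]
tcp_rot: [0.676, 0.736, -0.003, -0.003]
force: [-0.4, -0.4, -0.4]
gripper_width: 0.012
```

```bash
python3 look.py 8 side top; python3 crop.py 8 .5205 .2138 .12
```

```text
pos [0.5177 0.2168 0.1624] yaw 1.6557 [ 0.6765  0.7365 -0.0034 -0.0029] F [-0.4 -0.4 -0.4] M [-0.02 -0.09  0.01] w 0.012 t 12.1
```

View pics/e8.png

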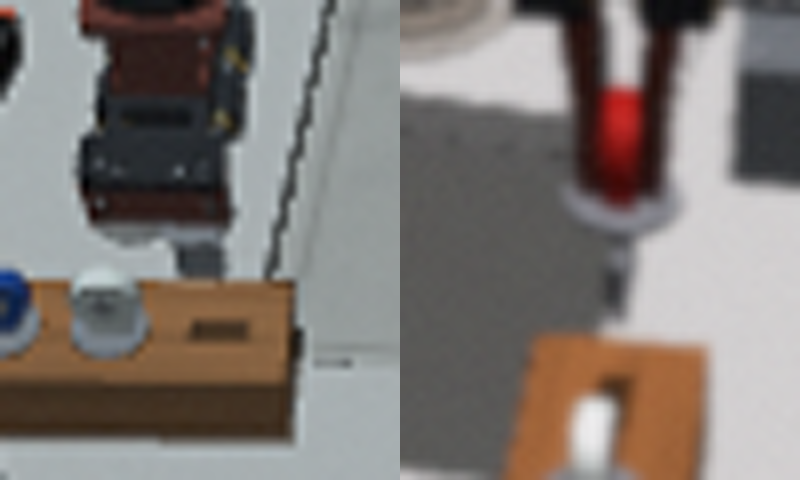

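Request:
jog_arm(
  increments="0.006 -0.006 -0.02 0 -0.0028 0.006;0 0 -0.03 0 0 0;0 0 -0.025 0 0 0;0 0 -0.01 0 0 0;0 0 0 0 0 0;0 0 0 0 0 0",
)

```text
time_s: 12.8
position: [0.5208, 0.2077, 0.1196]
tcp_rot: [0.672, 0.74, -0.0, 0.001]
force: [0.4, 0.6, -0.5]
gripper_width: 0.0116
```

Request:
jog_arm(
  increments="-0.001 0.012 0 0 0 0.0025;0 0 0 0 0 0;0 0 0 0 0 0",
)

```text
time_s: 13.1
position: [0.5212, 0.2145, 0.1208]
tcp_rot: [0.669, 0.743, 0.001, 0.002]
force: [0.1, 1.6, -0.1]
gripper_width: 0.0115
```

Request:
jog_arm(
  increments="-0.001 -0.001 -0.01 0 0 0;0 0 -0.015 0 0 0;0 0 -0.02 0 0 0;0 0 -0.02 0 0 0;0 0 -0.02 0 0 0;0 0 -0.01 0 0 0;0 0 -0.004 0 0 0;0 0 0 0 0 0;0 0 0 0 0 0",
)

```text
time_s: 14.0
position: [0.521, 0.2143, 0.0689]
tcp_rot: [0.669, 0.743, 0.001, 0.002]
force: [0.4, 0.0, -1.2]
gripper_width: 0.0119
```

Request:
jog_arm(
  increments="0 0 0 0 0 0;0 0 0 0 0 0;0 0 0.02 0 0 0;0 0 0.04 0 0 0;0 0 0.04 0 0 0;0 0 0.015 0 0 0;0 0 0 0 0 0",
  jaw=0.2,
)

```text
time_s: 14.7
position: [0.5204, 0.214, 0.1287]
tcp_rot: [0.669, 0.743, 0.0, 0.001]
force: [1.0, -0.1, -0.7]
gripper_width: 0.0351
```

Request:
jog_arm(
  increments="-0.003 0.03 0 0 0 0;-0.005 0.05 0 0 0 0;-0.003 0.025 0 0 0 0;0 0 0 0 0 0;0 0 0 0 0 0",
)

```text
time_s: 15.2
position: [0.5128, 0.2698, 0.1261]
tcp_rot: [0.669, 0.743, -0.001, 0.001]
force: [0.2, 0.0, 0.6]
gripper_width: 0.0353
```

```bash
python3 look.py 9 side top; python3 crop.py 9 .515 .2688 .12
```

```text
pos [0.5128 0.2698 0.1261] yaw 1.6763 [ 6.688e-01  7.434e-01 -1.300e-03  6.000e-04] F [0.2 0.  0.6] M [-0.08 -0.05  0.01] w 0.0353 t 15.2
```

View pics/e9.png

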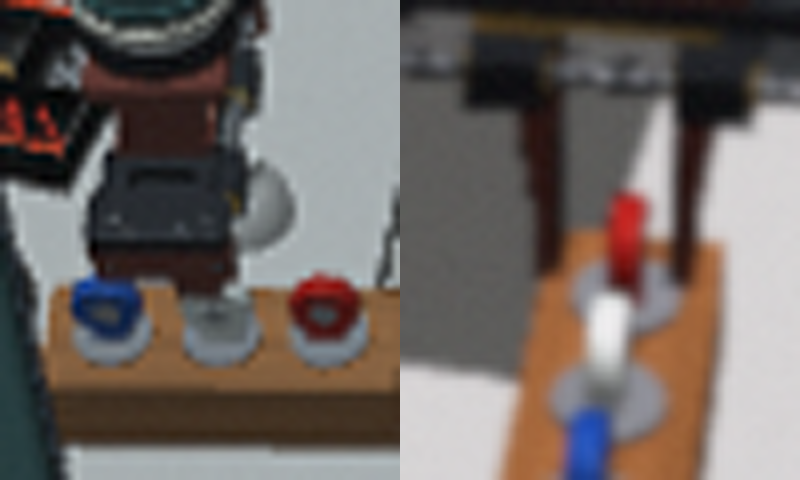

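Request:
jog_arm(
  increments="0.003 -0.002 -0.02 0 0 0;0 0 -0.03 0 0 0;0 0 -0.03 0 0 0;0 0 -0.02 0 0 0;0 0 -0.006 0 0 0;0 0 0 0 0 0;0 0 0 0 0 0",
)

```text
time_s: 16.0
position: [0.5152, 0.2644, 0.0692]
tcp_rot: [0.671, 0.742, -0.002, 0.001]
force: [-0.5, 0.1, 0.8]
gripper_width: 0.0352
```

Request:
jog_arm(
  increments="-0.0005 0.009 0.001 0 0 0.001;0 0 0 0 0 0;0 0 0 0 0 0",
)

```text
time_s: 16.3
position: [0.516, 0.2697, 0.0711]
tcp_rot: [0.669, 0.743, -0.001, 0.001]
force: [-0.2, -0.1, -0.3]
gripper_width: 0.035
```

Request:
jog_arm(
  increments="-0.001 -0.001 -0.003 0 0 0;0 0 0 0 0 0;0 0 0 0 0 0;0 0 0 0 0 0;0 0 0 0 0 0",
  jaw=1,
  grip_force=25,
)

```text
time_s: 16.8
position: [0.5157, 0.2696, 0.0703]
tcp_rot: [0.669, 0.743, -0.0, 0.002]
force: [0.9, -0.8, -1.1]
gripper_width: 0.012
```

Request:
jog_arm(
  increments="0 0 0.02 0 0 0;0 0 0.025 0 0 0;0 0 0.03 0 0 0;0 0 0.03 0 0 0;0 0 0.03 0 0 0;0 0 0.03 0 0 0;0 0 0.01 0 0 0;0 0 0 0 0 0",
)

```text
time_s: 17.6
position: [0.5158, 0.2694, 0.167]
tcp_rot: [0.669, 0.743, 0.001, 0.002]
force: [-0.1, -0.4, -1.5]
gripper_width: 0.012
```

Request:
jog_arm(
  increments="-0.008 -0.04 0 0 0 0.001;-0.016 -0.08 0 0 0 0.001;-0.017 -0.08 0 0 0 0.001;-0.017 -0.08 0 0 0 0.001;-0.017 -0.08 0 0 0 0.001;-0.016 -0.08 0 0 0 0;-0.012 -0.08 0 0 0 0;-0.008 -0.06 0 0 0 0;-0.004 -0.02 0 0 0 0;0 0 0 0 0 0;0 0 0 0 0 0",
)

```text
time_s: 18.7
position: [0.4528, -0.0382, 0.1642]
tcp_rot: [0.662, 0.749, 0.001, 0.001]
force: [0.6, -0.1, -1.1]
gripper_width: 0.012
```

```bash
python3 look.py 10
```

```text
pos [ 0.4528 -0.0382  0.1642] yaw 1.6936 [6.624e-01 7.492e-01 1.200e-03 5.000e-04] F [ 0.6 -0.1 -1.1] M [-0.07 -0.05  0.01] w 0.012 t 18.7
```

Request:
jog_arm(
  increments="0.012 -0.001 -0.02 0 0 0;0 0 -0.025 0 0 0;0 0 -0.018 0 0 0;0 0 0 0 0 0;0 0 0 0 0 0",
)

```text
time_s: 19.2
position: [0.4609, -0.0338, 0.1296]
tcp_rot: [0.66, 0.751, 0.002, 0.0]
force: [0.3, 0.1, -0.8]
gripper_width: 0.0114
```

Request:
jog_arm(
  increments="-0.003 -0.009 0 0 0 -0.002;0 0 0 0 0 0;0 0 0 0 0 0",
)

```text
time_s: 19.5
position: [0.4599, -0.0383, 0.1301]
tcp_rot: [0.662, 0.749, 0.002, 0.001]
force: [0.2, -0.2, -0.7]
gripper_width: 0.0119
```

Request:
jog_arm(
  increments="-0.001 0 -0.01 0 0 0;0 0 -0.015 0 0 0;0 0 -0.015 0 0 0;0 0 -0.02 0 0 0;0 0 -0.02 0 0 0;0 0 -0.015 0 0 0;0 0 -0.006 0 0 0;0 0 0 0 0 0;0 0 0 0 0 0",
)

```text
time_s: 20.4
position: [0.4602, -0.039, 0.0774]
tcp_rot: [0.662, 0.749, 0.002, 0.002]
force: [-0.9, 0.9, 7.6]
gripper_width: 0.0118
```

Request:
jog_arm(
  increments="0 0 0.001 0 0 -0.03;0 0 0 0 0 -0.03;0 0 0 0 0 -0.03;0 0 0 0 0 -0.03;0 0 0 0 0 0",
)

```text
time_s: 20.9
position: [0.4601, -0.0396, 0.0774]
tcp_rot: [0.795, 0.606, 0.001, 0.002]
force: [-0.6, 0.4, 7.6]
gripper_width: 0.0114
```

```bash
python3 look.py 11
```

```text
pos [ 0.4601 -0.0396  0.0774] yaw 1.3023 [0.7954 0.6061 0.0012 0.0021] F [-0.6  0.4  7.6] M [0.2  0.34 0.01] w 0.0114 t 20.9
```

Request:
jog_arm(
  increments="0 0 0 0 0 -0.04;0 0 0 0 0 -0.04;0 0 0 0 0 -0.04;0 0 0 0 0 -0.04;0 0 0 0 0 -0.04;0 0 0 0 0 -0.04;0 0 0 0 0 0;0 0 0 0 0 0",
)

```text
time_s: 21.7
position: [0.4593, -0.0392, 0.0773]
tcp_rot: [0.967, 0.256, -0.0, 0.001]
force: [-1.4, 0.8, 8.9]
gripper_width: 0.0116
```

```bash
python3 look.py 12
```

```text
pos [ 0.4593 -0.0392  0.0773] yaw 0.5175 [ 9.667e-01  2.559e-01 -5.000e-04  1.500e-03] F [-1.4  0.8  8.9] M [0.05 0.31 0.03] w 0.0116 t 21.7
```

Request:
jog_arm(
  increments="0 0 0 0 0 -0.03;0 0 0 0 0 -0.03;0 0 0 0 0 -0.03;0 0 0 0 0 0;0 0 0 0 0 0",
)

```text
time_s: 22.2
position: [0.4592, -0.0389, 0.0773]
tcp_rot: [0.994, 0.112, -0.001, 0.001]
force: [-2.0, 0.4, 7.5]
gripper_width: 0.0117
```

```bash
python3 look.py 13
```

```text
pos [ 0.4592 -0.0389  0.0773] yaw 0.224 [ 9.937e-01  1.117e-01 -9.000e-04  1.200e-03] F [-2.   0.4  7.5] M [0.07 0.25 0.1 ] w 0.0117 t 22.2
```

Request:
jog_arm(
  increments="0 0 0 0 0 -0.03;0 0 0 0 0 -0.03;0 0 0 0 0 0",
)

```text
time_s: 22.5
position: [0.4594, -0.0389, 0.0773]
tcp_rot: [1.0, 0.016, -0.001, 0.002]
force: [-0.4, 1.2, 7.6]
gripper_width: 0.0132
```

```bash
python3 look.py 14
```

```text
pos [ 0.4594 -0.0389  0.0773] yaw 0.0321 [ 9.999e-01  1.600e-02 -9.000e-04  1.600e-03] F [-0.4  1.2  7.6] M [0.22 0.23 0.66] w 0.0132 t 22.5
```

Request:
jog_arm(
  increments="0 0 0 0 0 0;0 0 0 0 0 0;0 0 0.03 0 0 0;0 0 0.05 0 0 0;0 0 0.05 0 0 0;0 0 0.03 0 0 0;0 0 0 0 0 0",
  jaw=0.2,
)

```text
time_s: 23.2
position: [0.4577, -0.0384, 0.1564]
tcp_rot: [1.0, 0.016, -0.004, 0.001]
force: [0.5, -0.2, -0.6]
gripper_width: 0.0348
```

```bash
python3 look.py 15 side top; python3 crop.py 15 .465 -.08 .07; python3 - <<'E'
from fit import *
# rib fit using darkness in earlier unobstructed images
X=np.array([.9928,.1197]);Y=np.array([-.1197,.9928]); L=np.array([.4595,-.0388])
for f in("top1","side0","top15","side15"):
    S=dict(np.load(f+".npz")); c=-S["color"].astype(float).max(2); c=np.clip(c,-110,-20)
    def poly(x):
        y0=x[0]; pts=[(*(L+X*(a+x[1])+Y*(y0+b)),z) for a in(-.032,.032) for b in(0,-.006) for z in(.065,.079)]
        return [(np.array(pts),1.)]
    p=[*(L+Y*-.09),.072]
    print(f,fit(S,c,poly,roi(S,p,9),[-.09,0.],[.006,.003]),roi(S,p,9))
E
```

```text
pos [ 0.4577 -0.0384  0.1564] yaw 0.032 [ 9.999e-01  1.600e-02 -3.500e-03  8.000e-04] F [ 0.5 -0.2 -0.6] M [0.07 0.04 0.02] w 0.0348 t 23.2
top1 (array([-0.08660156,  0.00350977]), np.float64(0.20238603010110498)) (342, 222, 361, 241)
side0 (array([-0.08137646, -0.00509473]), np.float64(0.0548213047706113)) (341, 176, 360, 195)
top15 (array([-0.08671875,  0.00349219]), np.float64(0.22048746571079492)) (342, 222, 361, 241)
side15 (array([-0.08326849, -0.00591467]), np.float64(0.4853484368021647)) (341, 176, 360, 195)
```

View pics/e15.png

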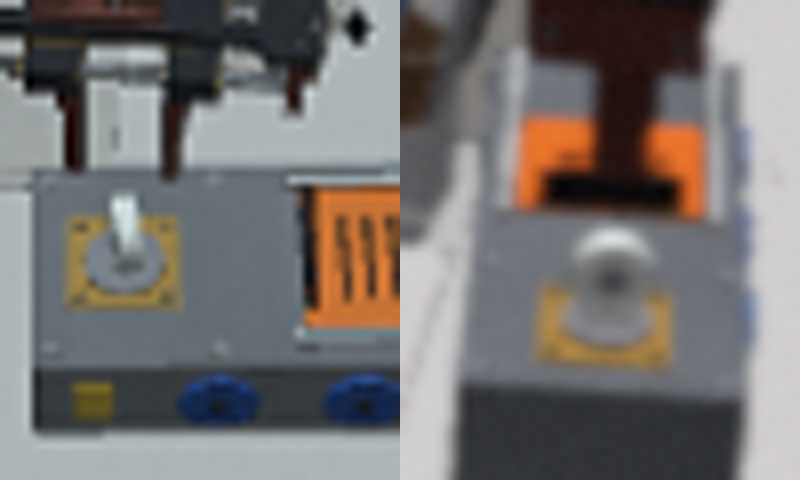

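Request:
jog_arm(
  increments="0.006 -0.03 0 0 0 0.01;0.008 -0.05 0 0 0 0.01;0.004 -0.03 0 0 0 0.008;0 0 0 0 0 0;0 0 -0.03 0 0 0;0 0 -0.03 0 0 0;0 0 -0.03 0 0 0;0 0 0 0 0 0;0 0 0 0 0 0",
  jaw=1,
)

```text
time_s: 24.2
position: [0.4587, -0.09, 0.0991]
tcp_rot: [0.998, 0.06, -0.013, -0.003]
force: [0.2, -0.8, -0.6]
gripper_width: 0.0001
```

```bash
python3 look.py 16 side top; python3 crop.py 16 .465 -.1 .07
```

```text
pos [ 0.4587 -0.09    0.0991] yaw 0.1192 [ 0.9981  0.0596 -0.0126 -0.0032] F [ 0.2 -0.8 -0.6] M [ 0.05 -0.03  0.02] w 0.0001 t 24.2
```

View pics/e16.png

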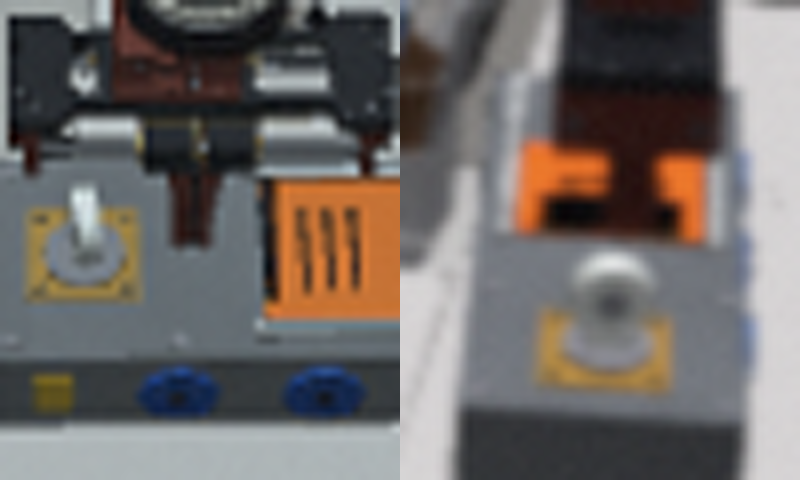

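Request:
jog_arm(
  increments="0.014 -0.003 -0.01 0 -0.008 0;0 0 -0.02 0 0 0;0 0 -0.014 0 0 0;0 0 0 0 0 0",
)

```text
time_s: 24.7
position: [0.4674, -0.0917, 0.0783]
tcp_rot: [0.998, 0.06, 0.002, -0.002]
force: [-0.4, -0.0, 0.3]
gripper_width: 0.0005
```

Request:
jog_arm(
  increments="0.002 -0.02 -0.001 0 0 0;0.0024 -0.02 -0.001 0 0 0;0.0024 -0.02 0 0 0 0;0.0024 -0.02 0 0 0 0;0.0024 -0.02 0 0 0 0;0.0024 -0.02 0 0 0 0;0 0 0 0 0 0",
)

```text
time_s: 25.4
position: [0.4749, -0.1575, 0.0773]
tcp_rot: [0.998, 0.059, 0.002, -0.002]
force: [-0.1, -0.2, 0.4]
gripper_width: 0.0002
```

```bash
python3 look.py 17 side top; python3 crop.py 17 .47 -.14 .07
```

```text
pos [ 0.4749 -0.1575  0.0773] yaw 0.1183 [ 0.9982  0.0591  0.0019 -0.0019] F [-0.1 -0.2  0.4] M [-0.    0.03  0.01] w 0.0002 t 25.4
```

View pics/e17.png

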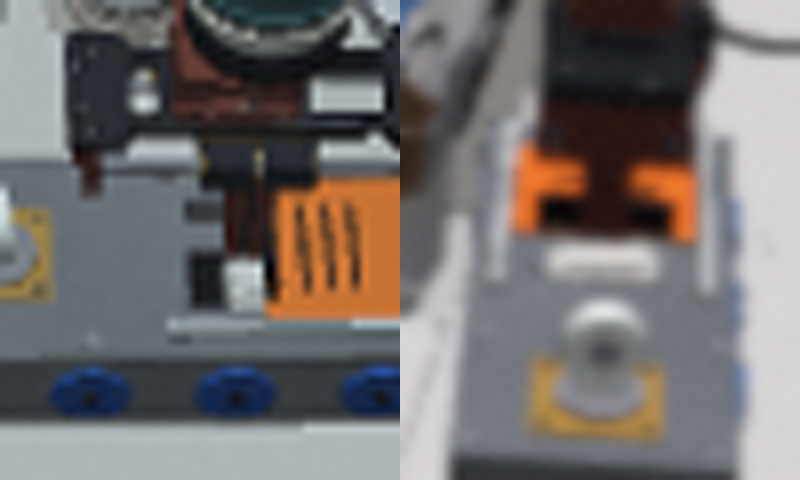

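Request:
jog_arm(
  increments="0.0024 -0.02 0 0 0 0;0.0024 -0.02 0 0 0 0;0.0024 -0.02 0 0 0 0;0 0 0 0 0 0",
)

```text
time_s: 25.9
position: [0.4769, -0.1834, 0.0771]
tcp_rot: [0.998, 0.059, 0.001, -0.007]
force: [2.8, 3.3, 0.8]
gripper_width: 0.0003
```

Request:
jog_arm(
  increments="0.002 -0.02 0 0 0 0;0.002 -0.02 0 0 0 0;0 0 0 0 0 0",
)

```text
time_s: 26.2
position: [0.4768, -0.1818, 0.0776]
tcp_rot: [0.998, 0.052, -0.001, -0.027]
force: [-0.0, -1.5, 0.6]
gripper_width: 0.0003
```

```bash
python3 look.py 18 side top; python3 crop.py 18 .475 -.17 .07
```

```text
pos [ 0.4768 -0.1818  0.0776] yaw 0.1049 [ 9.983e-01  5.240e-02 -6.000e-04 -2.720e-02] F [-0.  -1.5  0.6] M [-0.02 -0.02  0.03] w 0.0003 t 26.2
```

View pics/e18.png

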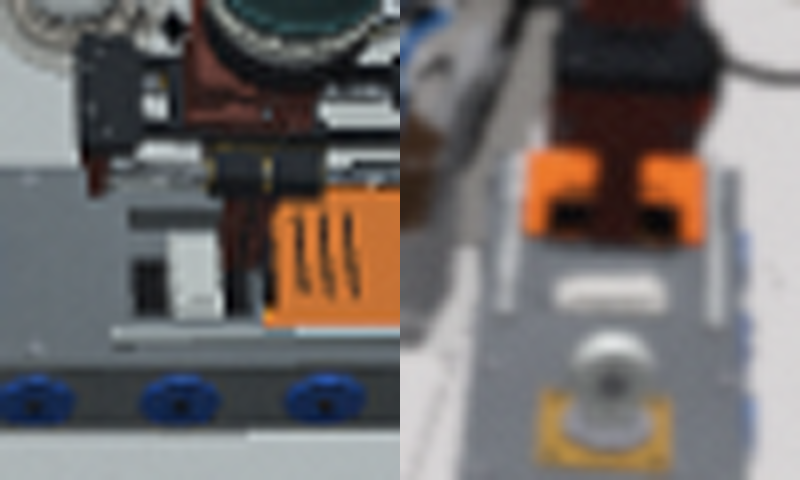

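Request:
jog_arm(
  increments="-0.002 0.02 0.002 0 0 0;0 0.01 0.03 -0.017 0 0.004;0 0 0.03 0 0 0;0 0 0 0 0 0;0 0 0 0 0 0",
)

```text
time_s: 26.8
position: [0.4761, -0.1722, 0.1089]
tcp_rot: [0.998, 0.059, -0.002, 0.005]
force: [0.4, -0.4, -0.3]
gripper_width: 0.0003
```

```bash
python3 look.py 19 side top; python3 - <<'E'
from fit import *
# shutter open view; points: rocker corners
L=np.array([.4595,-.0388]);X=np.array([.9928,.1197]);Y=np.array([-.1197,.9928])
pts=[",".join(map(str,[*(L+Y*(-.125+b)+X*a),.057])) for a,b in((-.02,-.01),(-.02,.01),(.02,.01),(.02,-.01),(-.016,0))]
import subprocess; subprocess.run(["python3","crop.py","19",".475","-.17",".07"]+pts)
E
```

```text
pos [ 0.4761 -0.1722  0.1089] yaw 0.1182 [ 0.9982  0.0591 -0.0019  0.0054] F [ 0.4 -0.4 -0.3] M [ 0.02 -0.02  0.03] w 0.0003 t 26.8
```

View pics/e19.png

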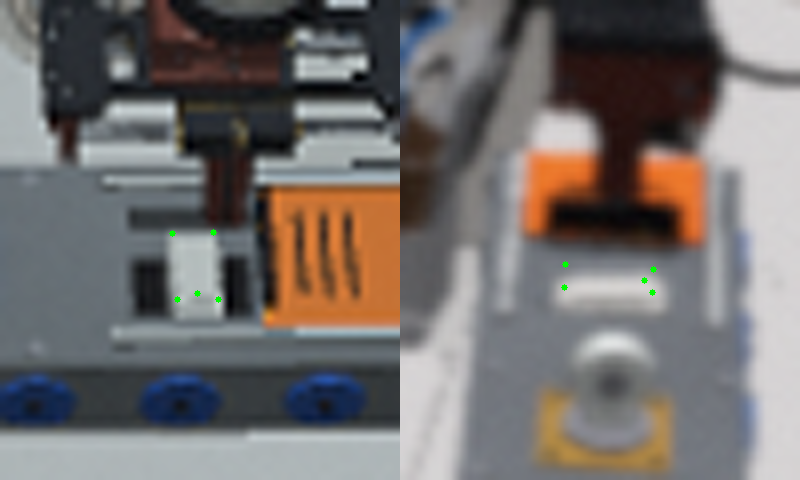

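Request:
jog_arm(
  increments="-0.018 0.008 0 0.0035 0 0;-0.018 0.006 -0.02 0 0 0;0 0 -0.02 0 0 0;0 0 0 0 0 0;0 0 0 0 0 0",
)

```text
time_s: 27.4
position: [0.455, -0.165, 0.0857]
tcp_rot: [0.998, 0.058, -0.003, -0.002]
force: [0.4, -0.2, 0.4]
gripper_width: 0.0006
```

Request:
jog_arm(
  increments="0.007 0 -0.01 0 0 0;0 0 -0.015 0 0 0;0 0 -0.015 0 0 0;0 0 -0.008 0 0 0;0 0 0 0 0 0",
)

```text
time_s: 27.9
position: [0.4597, -0.1662, 0.0633]
tcp_rot: [0.998, 0.059, -0.003, -0.001]
force: [-3.0, 1.1, 11.0]
gripper_width: 0.0005
```

Request:
jog_arm(
  increments="-0.004 0 -0.006 0 0 0;0 0 -0.004 0 0 0;0 0 0 0 0 0",
)

```text
time_s: 28.2
position: [0.4597, -0.1661, 0.0638]
tcp_rot: [0.998, 0.059, -0.001, -0.001]
force: [0.8, 0.4, -0.4]
gripper_width: 0.0009
```

Request:
jog_arm(
  increments="0 0 0.02 0 0 0;0 0 0.05 0 0 0;-0.05 0.02 0.08 0 0 0;-0.05 0 0.08 0 0 0;0 0 0.08 0 0 0;0 0 0.05 0 0 0;0 0 0 0 0 0",
)

```text
time_s: 28.9
position: [0.4074, -0.155, 0.2502]
tcp_rot: [0.998, 0.059, -0.001, -0.001]
force: [-0.2, -0.2, -0.8]
gripper_width: 0.0001
```

```bash
python3 look.py 20 side top; python3 crop.py 20 .475 -.17 .07
```

```text
pos [ 0.4074 -0.155   0.2502] yaw 0.1184 [ 9.982e-01  5.910e-02 -1.200e-03 -8.000e-04] F [-0.2 -0.2 -0.8] M [-0.05 -0.01 -0.04] w 0.0001 t 28.9
```

View pics/e20.png

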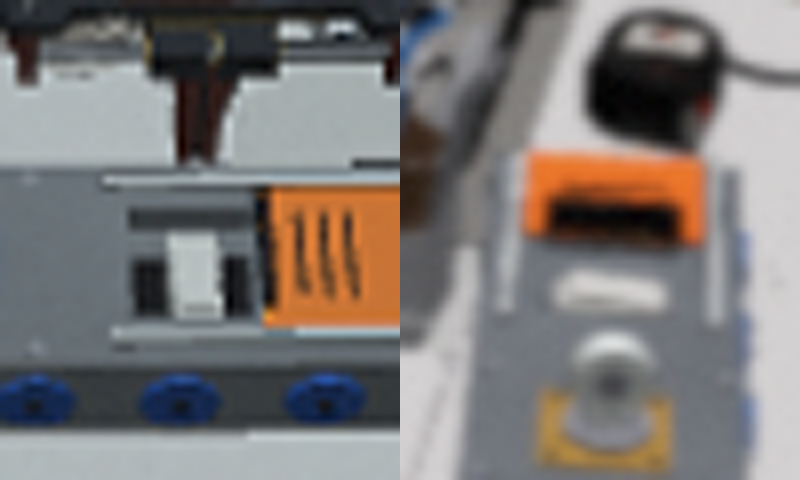

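```bash
python3 - <<'E'
from fit import *
L=np.array([.4595,-.0388]);X=np.array([.9928,.1197]);Y=np.array([-.1197,.9928])
for f in("side18","side19","side20"):
    S=dict(np.load(f+".npz")); c=np.clip(S["color"].astype(float).min(2),90,220)
    def poly(x):
        ca,sa=np.cos(x[0]),np.sin(x[0]); pts=[]
        for a in(-.02,.02):
            for b in(-.01,.01):
                for h in(0,-.004):
                    p=L+X*(a*ca-h*sa+x[2])+Y*(-.125+b+x[1]); pts.append((*p,.0572+a*sa+h*ca))
        return [(np.array(pts),1.)]
    q=[*(L+Y*-.123),.055]; u,v=proj(S,q); R=(int(u-10),int(v-2),int(u+11),int(v+6))
    print(f,fit(S,c,poly,R,[.08,0.003,-.002],[.1,.003,.002]))
a=[]
for f in("side19","side20"):
    S=dict(np.load(f+".npz")); a.append(cv2.resize(S["color"][175:205,335:365,::-1],None,fx=12,fy=12,interpolation=cv2.INTER_CUBIC))
cv2.imwrite("pics/g20.png",np.hstack(a))
E
```

```text
side18 (array([-0.09003887,  0.00731447, -0.00068198]), np.float64(0.179446188767846))
side19 (array([-1.06066074e-01,  7.88219371e-03,  5.58116988e-06]), np.float64(0.17965667540054384))
side20 (array([ 0.07741821,  0.00711421, -0.00306653]), np.float64(0.16084886742291687))
```

View pics/g20.png

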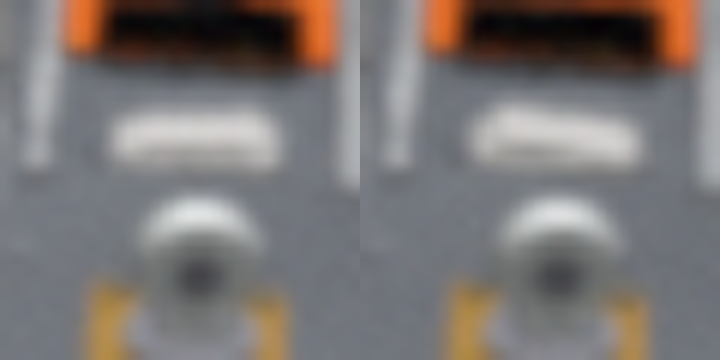

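```bash
python3 - <<'E'
from fit import *
X=np.array([.9928,.1197]);Y=np.array([-.1197,.9928]); L=np.array([.4595,-.0388])
for f,y in(("top1",-.085),("side0",-.085),("top18",-.153),("top20",-.153),("side20",-.153),("top19",-.153)):
    S=dict(np.load(f+".npz")); c=-S["color"].astype(float).max(2); c=np.clip(c,-110,-20)
    def poly(x):
        pts=[(*(L+X*(a+x[1])+Y*(x[0]+b)),z) for a in(-.032,.032) for b in(0,-.006) for z in(.065,.079)]
        return [(np.array(pts),1.)]
    p=[*(L+Y*(y-.003)),.072]; u,v=proj(S,p)
    R=(int(u-4),int(v-11),int(u+6),int(v+10)) if "top" in f else (int(u-12),int(v-7),int(u+12),int(v+7))
    print(f,fit(S,c,poly,R,[y,0.],[.006,.003]))
    # orange right edge along rows
    H=cv2.cvtColor(S["color"],cv2.COLOR_RGB2HSV); 
E
python3 - <<'E'
import sys; sys.path.insert(0,".")
from h import *
import os; os.chdir(".")
for f in("top1","top20"):
    S=dict(np.load(f+".npz")); c=S["color"].astype(float); o=np.clip((c[...,0]-c[...,2])/150,0,1)[226:240,340:400]
    print(f,o.sum(1).round(2)[3:12], [(np.sum(r*np.arange(60))/max(r.sum(),.1)+340).round(2) for r in o][3:12])
t=dict(np.load("top20.npz"));s=dict(np.load("side20.npz"))
cv2.imwrite("pics/h20.png",np.hstack([cv2.resize(t["color"][195:270,220:440,::-1],None,fx=2.5,fy=2.5),cv2.resize(s["color"][140:310,280:370,::-1],None,fx=2.5,fy=2.5)[:187]])) 
cv2.imwrite("pics/h20s.png",cv2.resize(s["color"][140:330,250:400,::-1],None,fx=3,fy=3)); cv2.imwrite("pics/h20t.png",cv2.resize(t["color"][180:270,180:460,::-1],None,fx=2.8,fy=2.8))
E
```

```text
top1 (array([-0.08661719,  0.00256055]), np.float64(0.16589040419809614))
side0 (array([-0.08091602, -0.00103857]), np.float64(0.12499425683907055))
top18 (array([-0.14140942,  0.00314832]), np.float64(0.8161506092095281))
top20 (array([-0.15369141,  0.00234082]), np.float64(0.7565828303231724))
side20 (array([-1.45148437e-01,  4.10156250e-05]), np.float64(0.18240575455582902))
top19 (array([-0.15385254,  0.00413892]), np.float64(0.905810375686131))
top1 [13.97 14.07 14.26 14.47 14.68 14.71 14.87 15.01 15.48] [np.float64(361.02), np.float64(361.15), np.float64(361.26), np.float64(361.24), np.float64(361.25), np.float64(361.36), np.float64(361.46), np.float64(361.46), np.float64(361.43)]
top20 [15.23 15.37 15.18 15.28 15.23 14.93 14.8  15.03 15.71] [np.float64(378.41), np.float64(378.73), np.float64(378.97), np.float64(378.92), np.float64(378.94), np.float64(378.97), np.float64(379.2), np.float64(379.36), np.float64(379.27)]Traceback (most recent call last):
  File "<stdin>", line 8, in <module>
    return _nx.concatenate(arrs, 1, dtype=dtype, casting=casting)
           ~~~~~~~~~~~~~~~^^^^^^^^^^^^^^^^^^^^^^^^^^^^^^^^^^^^^^^
ValueError: all the input array dimensions except for the concatenation axis must match exactly, but along dimension 0, the array at index 0 has size 188 and the array at index 1 has size 187
```

Request:
jog_arm(
  increments="0.04 0 0 0 0 0;0.06 -0.003 -0.06 0 0 0;0.03 -0.003 -0.08 0 0 0;0 0 -0.08 0 0 0;0 0 -0.06 0 0 0;0 0 -0.03 0 0 0;0 0 0 0 0 0;0 0 0 0 0 0",
)

```text
time_s: 29.8
position: [0.4663, -0.1531, 0.0742]
tcp_rot: [0.998, 0.059, -0.011, -0.007]
force: [0.0, -0.4, 0.5]
gripper_width: 0.0005
```

Request:
jog_arm(
  increments="0.014 -0.01 0.006 -0.004 -0.007 0;0 0 0 0 0 0;0 0 0 0 0 0",
)

```text
time_s: 30.1
position: [0.4747, -0.1589, 0.0787]
tcp_rot: [0.998, 0.059, 0.001, 0.001]
force: [0.5, -0.0, 0.5]
gripper_width: 0.0004
```

Request:
jog_arm(
  increments="0.0024 -0.02 -0.002 0 0 0;0.0024 -0.02 0 0 0 0;0.001 -0.01 0 0 0 0",
)

```text
time_s: 30.4
position: [0.4785, -0.1836, 0.0796]
tcp_rot: [0.998, 0.059, 0.002, -0.0]
force: [5.3, 23.9, 8.0]
gripper_width: 0.0004
```

Request:
jog_arm(
  increments="0.002 -0.016 0 0 0 0",
)

```text
time_s: 30.5
position: [0.4783, -0.184, 0.0795]
tcp_rot: [0.998, 0.056, 0.002, -0.008]
force: [9.6, 52.3, 20.7]
gripper_width: 0.0005
```

Request:
jog_arm(
  increments="0.002 -0.02 0 0 0 0",
)

```text
time_s: 30.6
position: [0.4783, -0.184, 0.0797]
tcp_rot: [0.998, 0.052, 0.002, -0.017]
force: [11.1, 48.2, 18.9]
gripper_width: 0.0007
```

Request:
jog_arm(
  increments="-0.002 0.012 0 0 0 0;-0.002 0.016 0.004 -0.008 0 0.002;0 0 0.04 0 0 0;0 0 0.06 0 0 0;0 0 0.08 0 0 0;-0.05 0 0.06 0 0 0;-0.05 0 0.03 0 0 0;0 0 0 0 0 0;0 0 0 0 0 0",
)

```text
time_s: 31.5
position: [0.4261, -0.1718, 0.2228]
tcp_rot: [0.999, 0.053, 0.002, -0.005]
force: [0.6, 0.4, -0.9]
gripper_width: 0.0002
```

```bash
python3 look.py 21 side top; python3 - <<'E'
from h import *
t=dict(np.load("top21.npz"));s=dict(np.load("side21.npz"))
cv2.imwrite("pics/h21s.png",cv2.resize(s["color"][150:330,250:400,::-1],None,fx=3.3,fy=3.3,interpolation=cv2.INTER_CUBIC)); cv2.imwrite("pics/h21t.png",cv2.resize(t["color"][180:270,180:460,::-1],None,fx=2.8,fy=2.8,interpolation=cv2.INTER_CUBIC))
E
```

```text
pos [ 0.4261 -0.1718  0.2228] yaw 0.1068 [ 0.9986  0.0534  0.0022 -0.0052] F [ 0.6  0.4 -0.9] M [0.   0.02 0.01] w 0.0002 t 31.5
```

View pics/h21s.png

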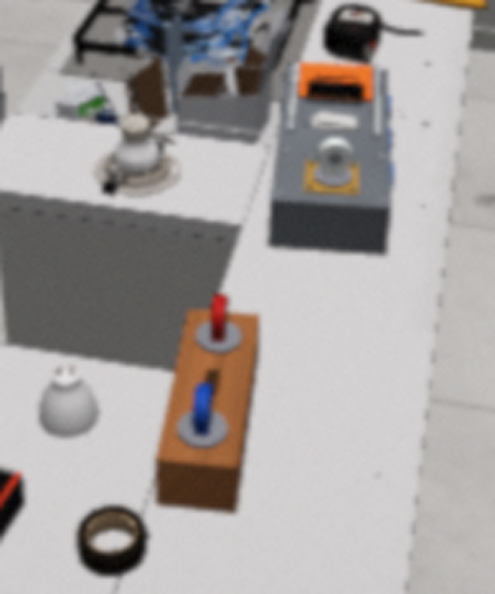

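View pics/h21t.png

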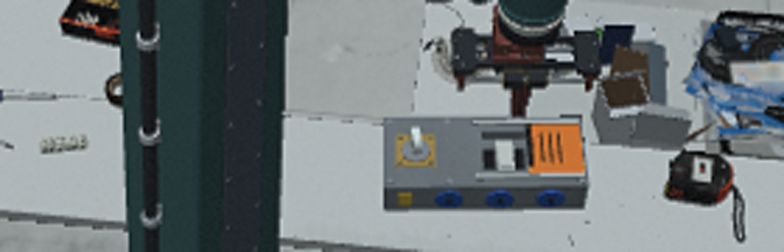

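```bash
python3 -c "
from workcell import job_done
print(job_done())"
```

```text
the job is handed in; nothing more can be done
None
```

The power box should now be on: the white key opened the lock, the shutter is fully open and the switch's near end is pressed down. I handed the job in at about 31.6 s with the gripper clear of everything. The hand-in reports no verdict.

- **Keys:** I tried the red key first; it jammed (0.63 N m, with the jaws forced apart), so I turned it back and put it upright in its rack slot. The white key turned freely to its stop, where the torque rose to 0.66 N m, and I left it seated in the lock. I never needed the blue key.
- **Shutter:** I pushed it to its stop, and pushed it again after pressing the switch to be sure. It stopped at the same place with about 52 N at the fingertips, which is harder than was needed.
- **Switch:** The side camera showed the rocker tilting by about 0.175 rad, its full travel, and it was still tilted in the last pictures.
- **Last pictures:** The white key, open shutter, red and blue keys, bulb, tape measure and terminal strip were all in their places.

**Disagreement:** The two cameras differed by about 5 mm along y, mostly in the side view. I relied on the top camera for y. For the shutter's travel, the top view gave 67 to 69 mm and the side view 64 mm, so I took the solid stop as proof that it is fully open.

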